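# Press the offcut home in the sprung jig and hold it

### The arm

A 6-joint arm with a two-finger parallel gripper is mounted at the origin on a cart in front of the work surface, level with it; the furniture and walls round the work are solid. World frame = base frame: x ahead of the robot, y to its left, z up, the work surface at z = 0. Lengths are in mm, angles in rad, forces in N, time in s.
With the tool pointing down it reaches from about 325 to 875 mm from the base axis. Payload 4.4 kg.
Tool frame: the origin (TCP) lies on the centre line of the jaws, within the pads' length; the fingertips stand ahead of it and the grasp point (between the pads) lies 6 mm ahead of it (ctrl.tcp_to_tips is the z of the fingertips in the tool frame, in mm); z points along the fingers, y is the line along which they close (so a half turn about z gives the same grasp; the last joint's range is limited). The gripper opens to 85 mm and grips with 20 to 120 N. Pads are 22 mm wide; open, the fingers measure 114 mm over their backs; the gripper's body (76 mm by 85 mm) begins 54 mm behind the grasp point. The pads swing forward as they close: fully open they stand 13 mm farther back than shut.
Start: joints at [0.988, 0.207, 1.542, -0, 1.393, -0.15], TCP at [241.173, 521.98, 256.282] pointing down, gripper open.
Joint ranges: [-2.73, 2.73], [-0.86, 2.22], [0.23, 2.46], [-1.11, 4.25], [0.08, 2.63], [-2.82, 2.82]. Speed limits (rad/s): [2.79, 2.79, 3.14, 3.14, 3.14, 3.14].

### API

Orientations are given as a 3x3 rotation matrix whose columns are the frame's x, y, z axes.
In Python, from plant import ctrl, sensors, optics gives the robot as it stands. Calls block until the motion is done:
- ctrl.move_ptp(position, orientation): joint-space move of the TCP to a pose.
- ctrl.move_l(position, rot=None, vel=150, threshold=None): straight line of the TCP; rot=None keeps the orientation; vel is the mean speed in mm/s. With threshold (N) it stops when the force on the tool has changed by that much, and returns True; else False.
- ctrl.set_joints(angles): joint-space move.
- ctrl.gripper_to(opening, force=None): finger opening in mm; force is the grip in N (None keeps the last); returns when the fingers have stopped.
- ctrl.hold(seconds).
- ctrl.solve_ik(position, orientation): joint angles nearest the present ones, or None.
- sensors.read_state(): the state.
- optics.grab_frame(name): name is "side" or "top" or "wrist"; returns (picture, depth): 420x560x3 uint8, red, green, blue; 420x560 float32, mm along the optical axis (not along the pixel's ray), 0 where there is no reading.
- optics.camera_params(name): a dict with "mtx" (3x3 intrinsics, pixels), "R" (3x3) and "t" (3): a world point X has camera coordinates R X + t; the wrist camera has in their place "T_tool_cam" (4x4, takes a point from camera to tool coordinates, whose origin is the TCP and whose axes are the flange's). Camera axes: x right, y down, z forward; pixel columns grow to the right and rows downward; lengths in mm; the calibration is good to about 2 mm. A picture is of the moment at which its call begins: read the wrist's pose just before it. camera_params takes no time and is no camera call.
A pose or a line that the arm cannot do raises ctrl.MotionError and nothing moves.
- ctrl.finish_job(): hands the job in; it is judged then, once.
The state is a dict: "t": time; "q": joint angles; "qvel": joint speeds; "tau": joint torques, N m; "eef_pos": TCP position; "eef_rot": TCP orientation; "force": force on the tool from outside, world axes, zero at the start; "wrist_torque": the same for the moment, N m; "grip_width": finger opening in mm; "grasp_force": force on a finger pad.
Only numpy, scipy, OpenCV 4.12 (cv2) and the standard library are available. Lean on these libraries where they do the work, as an engineer would, in place of code of your own. Each camera call takes 0.05 s, during which the arm holds its last target. There are 200 camera calls.

### The job

Pick up the small pine offcut, lay it flat on the bed of the positioning jig with an end towards the brass plunger, and slide it in between the guide cheeks, against the sprung plunger, until its end is squarely against both steel stops. Finish while still holding it there with steady, moderate pressure, as if someone were about to drill it; do not let go, or the spring pushes it back out. Leave the oil bottle, the masking tape and the spring clamp alone.

Things in the scene. Friction and masses are not known exactly. Their poses are not given: they have to be found in the camera images.
- offcut_mid (a point): centre of the loose pine offcut, a flat block 60 x 100 x 22 mm (own x, y, z) of about 0.08 kg, lying flat: its own y runs along the 100 mm length, x across the 60 mm width, z up. Either end may go first, either broad face may be up
- jig: positioning jig screwed to the bench: plywood bed 230 x 130 mm, 12 mm thick; origin at the centre of the bed's underside. Own x is the direction in which work is pushed in, y across, z up. From x = -115 to 0 mm the bed is clear. Behind the stops, at x = 56 to 70 mm, an aluminium end wall stands 30 mm above the bed
- mouth (a point): centre of the mouth between the two guide cheeks, on the bed's top (jig x = 0, y = 0, z = 12 mm). The aluminium cheeks stand 15 mm above the bed, 12 mm thick. The flared mouth is 76 mm wide here and narrows to a parallel channel 64 mm wide that begins 15 mm farther along the jig's x and reaches past the stops
- stop_point (a point): point in the plane of the two stops' faces, midway between them (jig x = 45, y = 0, z = 23 mm: 11 mm above the bed). Stops: steel buttons 14 mm in diameter, 21 mm to either side. An offcut that is home has its end in this plane, its centre 50 mm back along the jig's x; the cheeks then flank its front 30 mm, with flares to 45 mm, and the rest of its sides stands free
- plunger (a joint): travel of the brass spring plunger (11 mm thick, round nose, on the jig's centre line): 0 m when out, its nose then standing 15 mm in front of the stop faces; 0.015 when pressed level with the stop faces. It starts to move at about 3 N and takes about 7 N at 0.015, so anything more than that goes into the stops
- oil: oil bottle, red with a black spout, 45 x 46 mm, 137 mm tall, standing loose; origin at the centre of its underside. Leave it alone
- masking_tape: roll of beige masking tape, 104 mm across, 25 mm tall, lying loose; origin at the centre of its underside. Leave it alone
- spring_clip: red spring clamp, 66 x 132 x 18 mm, lying loose, its own y along its length; origin at the centre of its underside. Leave it alone
Things that resemble listed ones, but are neither listed nor needed, are in the scene too. Of the things like the part that bears offcut_mid, leave any that is green; of the rest the larger one is meant.

How it is judged:
By the outcome, as a careful person would: the job done as asked, in the order asked, and still so for the second after the job is handed in, while the arm keeps its last pose, push and grip.
It also fails if it takes over 48 s, if anything falls off the work surface, if the arm or the gripper's body presses on something with over 40 N, if the wrist force passes 120 N, or if a joint passes its speed limit or range.

## Working session

There is one attempt and no reset: what is moved stays moved. The work goes in short steps, each a Python script; the robot and the scene stay as the last script left them, time stands still between calls to the robot, and variables do not carry over. Pictures are saved under pics/ and viewed, at most 10 in all, crops included, and the job is handed in when it is done.

```bash
ls; mkdir -p pics; cat > h.py <<'E'
import numpy as np, cv2
from plant import ctrl, sensors, optics
def snap(n,f):
    p,d=optics.grab_frame(n); cv2.imwrite(f'pics/{f}.png',p[:,:,::-1]); np.save(f'pics/{f}.npy',d); return p,d
def w(n,d,u,v,z=None):
    """world point of pixel from depth, or on plane height z"""
    c=optics.camera_params(n); K,R,t=c['mtx'],np.array(c['R']),np.array(c['t'])
    r=np.linalg.inv(K)@[u,v,1]
    if z is None: return R.T@(r*d[int(round(v)),int(round(u))]-t)
    o=-R.T@t; k=R.T@r; return o+k*(z-o[2])/k[2]
E
python3 - <<'E'
from h import *
a,_=snap('top','top0'); b,_=snap('side','side0')
s=sensors.read_state(); print(s['t'],s['eef_rot'],ctrl.tcp_to_tips)
E
```

```text
pics
0.1 [[-9.07785303e-01  4.19433641e-01 -1.12402944e-03]
 [ 4.19435053e-01  9.07783638e-01 -1.76153447e-03]
 [ 2.81528722e-04 -2.07055245e-03 -9.99997817e-01]] 25.0
```

View pics/top0.png

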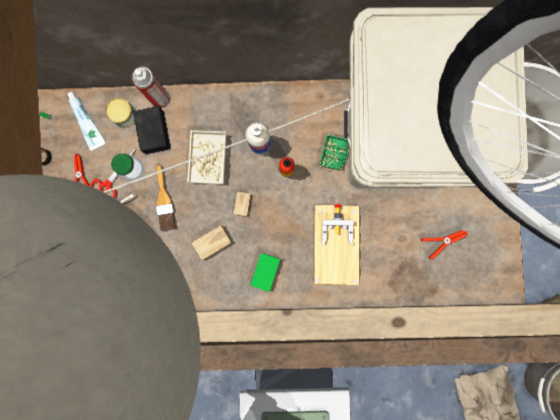

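View pics/side0.png

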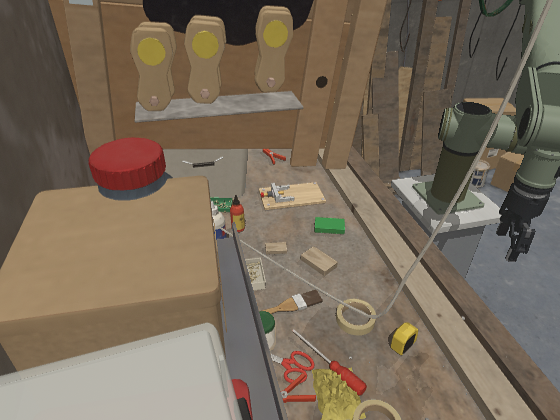

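Top view, candidates for the part: large pine block (212,242), small pine block (242,204) and green block (265,272). By the description the larger non-green one at (212,242) is meant. The jig is at (337,245) with its plunger end up, the oil bottle at (287,165) and the clamp at (445,243). I'll check in a close crop of the offcut and jig.

```bash
python3 - <<'E'
import cv2,numpy as np
from h import *
p=cv2.imread('pics/top0.png'); d=np.load('pics/top0.npy')
c=lambda a,x,y,w_,h_,k:cv2.resize(a[y:y+h_,x:x+w_],None,fx=k,fy=k,interpolation=cv2.INTER_CUBIC)
a=c(p,180,180,70,95,6); b=c(p,300,195,70,95,6)[:, :]
# wide crop side by side: 420+380
cv2.imwrite('pics/crop0.png',np.hstack([c(p,182,185,66,95,6),c(p,307,197,66,95,6)]))
C=optics.camera_params('top');print('cam',-np.array(C['R']).T@C['t'])
for n,u,v in [('blk',212,242),('small',242,204),('green',265,272),('bench',285,230),('bed',337,270),('cord',300,122),('oil',287,163),('clamp',448,242)]: print(n,w('top',d,u,v).round(1))
s=np.load('pics/side0.npy')
for u,v in [(318,259),(290,265),(330,290),(375,313),(420,240),(470,150),(500,80)]:
    print('side',u,v,w('side',s,u,v).round(0), [w('side',s,u+i,v).round(0).tolist() for i in (-1,1)])
E
```

```text
cam [5.64225506e+02 1.47186081e-01 1.24949211e+03]
blk [585.  225.6  23.3]
small [695.6 137.4   7.9]
green [494.   72.8  24.2]
bench [615.2  11.7  -1.7]
bed [ 493.8 -136.6   14.6]
cord [940.6 -42.6   1.1]
oil [7.907e+02 2.000e-01 1.275e+02]
clamp [ 566.4 -461.    17.9]
side 318 259 [589. 234.  22.] [[590.0, 230.0, 17.0], [584.0, 230.0, 17.0]]
side 290 265 [672. 217.  -1.] [[675.0, 216.0, -1.0], [669.0, 220.0, 2.0]]
side 330 290 [588. 344.   0.] [[591.0, 343.0, -0.0], [584.0, 342.0, -3.0]]
side 375 313 [511. 470.  25.] [[513.0, 470.0, 26.0], [495.0, 451.0, -1.0]]
side 420 240 [265. 257.  49.] [[266.0, 253.0, 46.0], [261.0, 256.0, 47.0]]
side 470 150 [ 11.  61. 228.] [[13.0, 58.0, 227.0], [9.0, 63.0, 229.0]]
side 500 80 [-1626. -1699.  -262.] [[-1610.0, -1691.0, -258.0], [-1647.0, -1711.0, -268.0]]
```

View pics/crop0.png

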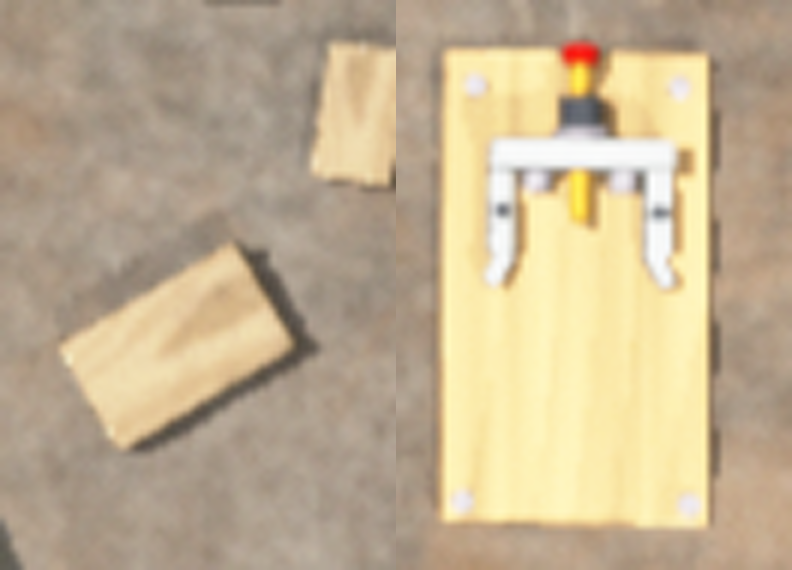

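The crop confirms a plain pine block, with corners at about (220.3,225), (231,242), (201.8,259.2) and (191.5,242.8) in the top picture. The jig's mouth faces image-down, towards the robot.

```bash
python3 - <<'E'
from h import *
f=lambda x,y,ox,oy,sx:((x-sx)/6-.5+ox+.08,y/6-.5+oy+.08)
B=np.array([w('top',None,*f(x,y,182,185,0),22) for x,y in [(233,243),(297,345),(122,448),(60,350)]])
J=np.array([w('top',None,*f(x,y,307,197,396),12) for x,y in [(443,48),(708,52),(708,525),(441,521)]])
for n,Q in(('blk',B),('jig',J)):
    e=np.roll(Q,-1,0)-Q; print(n,Q.mean(0).round(1),np.linalg.norm(e,axis=1).round(1),np.degrees(np.arctan2(e[:,1],e[:,0])).round(1))
# stops / plunger / cheek points
for n,x,y,z in [('plungernose',580,222,23),('cheekL',503,210,27),('cheekR',658,212,27),('flareL',493,282,27),('flareR',667,286,27),('cheekLo',490,160,27),('cheekRo',676,160,27)]:
    print(n,w('top',None,*f(x,y,307,197,396),z).round(1))
# cord: epipolar: for points on top-cord line at several heights, project in side, compare with the side line (240,240)-(375,316)
C=optics.camera_params('side')
for u,v in [(150,172),(250,137),(330,107)]:
    for z in (0,50,100,200,400,600):
        X=w('top',None,u,v,z); c=np.array(C['R'])@X+C['t']; q=C['mtx']@c/c[2]; print((u,v),z,X.round(0)[:2],q[:2].round(0))
E
```

```text
blk [584.2 228.1  22. ] [59.  98.4 56.8 98.9] [-149.   119.    31.6  -59.7]
jig [ 569.2 -137.9   12. ] [130.1 230.4 129.3 230.9] [-92.5 177.7  87.7  -2.1]
plungernose [ 599.5 -140.2   23. ]
cheekL [ 606.2 -102.8   27. ]
cheekR [ 603.2 -177.6   27. ]
flareL [571.6 -96.8  27. ]
flareR [ 567.4 -180.5   27. ]
cheekLo [630.6 -97.4  27. ]
cheekRo [ 628.1 -187.2   27. ]
(150, 172) 0 [802. 415.] [262. 324.]
(150, 172) 50 [792. 398.] [264. 306.]
(150, 172) 100 [783. 381.] [266. 287.]
(150, 172) 200 [764. 348.] [270. 249.]
(150, 172) 400 [726. 282.] [279. 163.]
(150, 172) 600 [688. 216.] [288.  67.]
(250, 137) 0 [900. 110.] [211. 254.]
(250, 137) 50 [886. 106.] [214. 240.]
(250, 137) 100 [873. 101.] [217. 226.]
(250, 137) 200 [846.  92.] [223. 196.]
(250, 137) 400 [792.  75.] [236. 129.]
(250, 137) 600 [739.  57.] [251.  48.]
(330, 107) 0 [ 984. -135.] [179. 213.]
(330, 107) 50 [ 968. -130.] [182. 201.]
(330, 107) 100 [ 951. -124.] [185. 190.]
(330, 107) 200 [ 917. -113.] [192. 165.]
(330, 107) 400 [850. -92.] [207. 107.]
(330, 107) 600 [783. -70.] [226.  37.]
```

```bash
python3 - <<'E'
from h import *
d=np.load('pics/top0.npy')
for u,v in [(80,300),(180,300),(150,210),(60,190),(100,400),(195,340),(480,100),(440,60),(350,130),(300,20),(300,350),(300,325),(290,390)]: print('top',u,v,w('top',d,u,v).round(0))
s=np.load('pics/side0.npy')
C=optics.camera_params('side'); o=-np.array(C['R']).T@C['t']; print('side cam',o.round(0))
for u,v in [(375,316),(390,295),(420,240),(440,205),(480,128),(520,52)]:
    k=np.array(C['R']).T@np.linalg.inv(C['mtx'])@[u,v,1]; print(u,v,[(o+k*z).round(0).tolist() for z in (400,600,800,1000,1200,1400)])
for u,v in [(100,300),(150,250),(220,350)]: print('side',w('side',s,u,v).round(0))
p=cv2.imread('pics/side0.png'); cv2.imwrite('pics/cord.png',cv2.resize(p[180:340,230:500],None,fx=2.9,fy=2.9,interpolation=cv2.INTER_CUBIC))
E
```

```text
top 80 300 [535. 130. 989.]
top 180 300 [523.  92. 898.]
top 150 210 [686. 413.   5.]
top 60 190 [615. 182. 919.]
top 100 400 [475. 117. 990.]
top 195 340 [487.  83. 885.]
top 480 100 [ 855. -400.  399.]
top 440 60 [ 944. -324.  396.]
top 350 130 [ 882. -176.  106.]
top 300 20 [1076.  -38.  332.]
top 300 350 [276. -21.  46.]
top 300 325 [342. -24.  32.]
top 290 390 [147.  10. -16.]
side cam [ 934. 1101.  889.]
375 316 [[779.0, 871.0, 570.0], [702.0, 756.0, 410.0], [624.0, 641.0, 251.0], [547.0, 526.0, 91.0], [469.0, 411.0, -69.0], [392.0, 297.0, -228.0]]
390 295 [[762.0, 863.0, 586.0], [676.0, 744.0, 435.0], [590.0, 625.0, 283.0], [504.0, 506.0, 132.0], [418.0, 387.0, -20.0], [332.0, 268.0, -171.0]]
420 240 [[727.0, 839.0, 629.0], [623.0, 708.0, 498.0], [519.0, 577.0, 368.0], [415.0, 446.0, 238.0], [311.0, 315.0, 108.0], [208.0, 184.0, -23.0]]
440 205 [[703.0, 824.0, 656.0], [587.0, 686.0, 539.0], [472.0, 547.0, 422.0], [356.0, 409.0, 305.0], [241.0, 271.0, 189.0], [125.0, 132.0, 72.0]]
480 128 [[655.0, 791.0, 715.0], [515.0, 635.0, 628.0], [376.0, 480.0, 541.0], [236.0, 325.0, 454.0], [97.0, 169.0, 367.0], [-43.0, 14.0, 280.0]]
520 52 [[607.0, 757.0, 774.0], [444.0, 585.0, 716.0], [280.0, 414.0, 659.0], [117.0, 242.0, 601.0], [-47.0, 70.0, 543.0], [-210.0, -102.0, 486.0]]
side [993. 921. 706.]
side [965. 885. 707.]
side [931. 984. 724.]
```

View pics/cord.png

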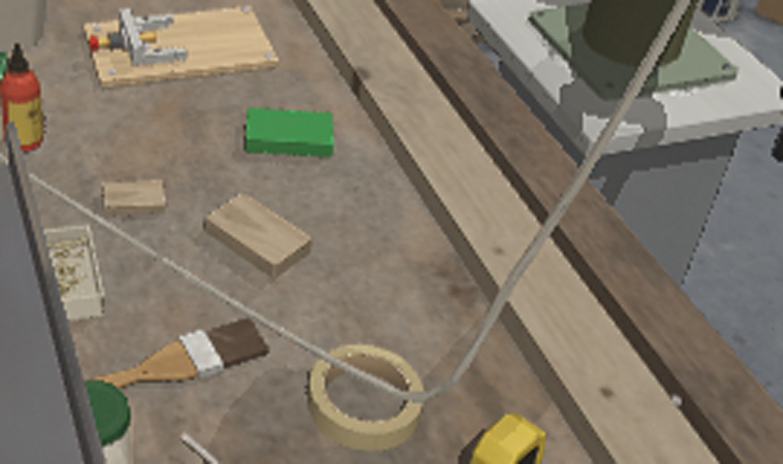

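The cord's low point is near (630,640,260) by triangulation, outside the swing radius. So I sweep joint 1 first with the arm retracted, then look at the offcut with the wrist camera.

```bash
cat >> h.py <<'E'
def rot(a):
    """tool down, tool x at azimuth a (deg)"""
    a=np.radians(a); c,s=np.cos(a),np.sin(a); return np.array([[c,s,0],[s,-c,0],[0,0,-1.]])
def ww(f,u,v,z):
    """wrist pixel -> world at height z, using pose saved with picture f"""
    c=optics.camera_params('wrist'); P=np.load(f'pics/{f}_pose.npy')@c['T_tool_cam']
    k=P[:3,:3]@np.linalg.inv(c['mtx'])@[u,v,1]; o=P[:3,3]; return o+k*(z-o[2])/k[2]
def wsnap(f):
    s=sensors.read_state(); T=np.eye(4); T[:3,:3]=s['eef_rot']; T[:3,3]=s['eef_pos']; np.save(f'pics/{f}_pose.npy',T); return snap('wrist',f)
E
python3 - <<'E'
from h import *
print(np.array(optics.camera_params('wrist')['T_tool_cam']).round(2).tolist())
q=np.array(sensors.read_state()['q'])
q[0]=0.4
ctrl.set_joints(q)
J=np.array([569.2,-138.7])
for s in (0,180):
    a=ctrl.solve_ik([568,256,200],rot(-59.5+s)); b=ctrl.solve_ik([532,-137,100],rot(-2.5+s))
    print(s,None if a is None else np.round(a,2),None if b is None else np.round(b,2))
E
```

```text
[[-0.0, -0.95, -0.3, 76.31], [1.0, -0.0, -0.0, -1.81], [0.0, -0.3, 0.95, -117.69], [0.0, 0.0, 0.0, 1.0]]
0 None [-0.41  0.33  1.74 -0.    1.07  1.2 ]
180 [ 0.28  0.35  1.47 -0.    1.31 -0.25] [-0.41  0.33  1.74 -0.    1.07 -1.94]
```

```bash
python3 - <<'E'
from h import *
ctrl.move_ptp([568,256,200],rot(120.5))
wsnap('wr1'); print(sensors.read_state()['t'])
E
```

```text
1.9083
```

View pics/wr1.png

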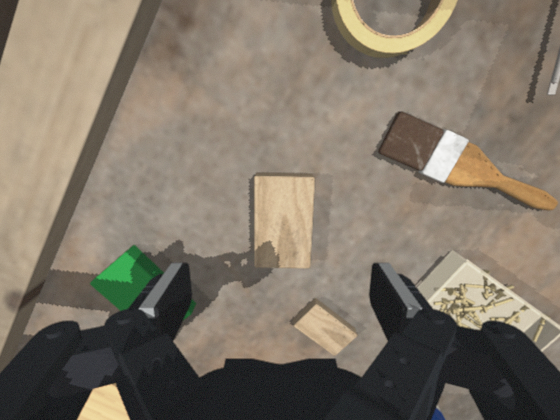

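The wrist view shows the pine offcut at corners (254,177), (314,177), (311,267), (255,267), with free space on both sides for the fingers.

```bash
python3 - <<'E'
from h import *
Q=np.array([ww('wr1',u,v,22) for u,v in [(254,177),(314,177),(311,267),(255,267)]])
e=np.roll(Q,-1,0)-Q; print(Q.mean(0).round(1),np.linalg.norm(e,axis=1).round(1),np.degrees(np.arctan2(e[:,1],e[:,0])).round(1))
E
```

```text
[585.4 228.3  22. ] [58.4 97.5 59.7 97.5] [  30.5  -59.5 -149.5  119.7]
```

```bash
python3 - <<'E'
from h import *
R=rot(120.3); c=np.array([585,228.2]); g=c+30*np.array([np.cos(np.radians(120.3)),np.sin(np.radians(120.3))])
ctrl.move_l([*g,70],R,vel=200)
print('hit',ctrl.move_l([*g,28],R,vel=60,threshold=8))
ctrl.gripper_to(50,force=70)
s=sensors.read_state(); print(s['t'],s['grip_width'],s['grasp_force'],np.round(s['eef_pos'],1),np.round(s['force'],1))
ctrl.move_l([*g,110],R,vel=150)
s=sensors.read_state(); print(s['t'],s['grip_width'],s['grasp_force'],np.round(s['force'],1))
q=ctrl.solve_ik([500,-135.5,90],rot(177.5)); print(np.round(q,2))
ctrl.move_ptp([480,-134.5,110],rot(177.5))
wsnap('wr2'); s=sensors.read_state(); print(s['t'],s['grip_width'],s['grasp_force'])
E
```

```text
hit False
3.925 58.19694829674385 77.53141164779663 [570.9 254.4  29.2] [0.1 0.6 3.6]
4.625 58.04766159787681 77.03905463218689 [-0.3  0.1 -1.3]
[-0.43  0.29  1.82 -0.    1.03 -1.96]
6.2 57.917239225722 77.01256513595581
```

View pics/wr2.png

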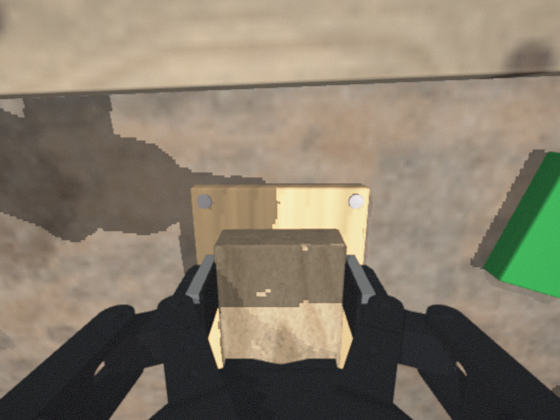

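The offcut is held level in the jaws, its rear top edge about (216,244)–(345,242). The jig bed's near edge lies at (192,187)–(368,185), with screws at (204,201) and (356,201). I'll compare offcut and jig positions.

```bash
python3 - <<'E'
from h import *
P=np.load('pics/wr2_pose.npy'); print(P.round(3).tolist())
zt=P[2,3]-29.2+22
for n,u,v,z in [('bedL',192,187,12),('bedR',368,185,12),('scrL',204,201,12),('scrR',356,201,12),('rL',216,244,zt),('rR',345,242,zt),('fL',219,355,zt),('fR',341,355,zt)]:
    print(n,ww('wr2',u,v,z).round(1))
p=cv2.imread('pics/wr2.png'); cv2.imwrite('pics/wr2c.png',cv2.resize(p[175:375,180:385],None,fx=2.9,fy=2.9,interpolation=cv2.INTER_CUBIC))
E
```

```text
[[-0.999, 0.044, -0.001, 479.995], [0.044, 0.999, 0.001, -134.019], [0.001, 0.001, -1.0, 109.598], [0.0, 0.0, 0.0, 1.0]]
bedL [ 451.3 -197.7   12. ]
bedR [455.5 -71.5  12. ]
scrL [ 462.1 -190.3   12. ]
scrR [467.1 -79.7  12. ]
rL [ 457.2 -163.   102.4]
rR [ 458.8 -106.1  102.4]
fL [ 517.3 -167.9  102.4]
fR [ 520.1 -107.   102.4]
```

View pics/wr2c.png

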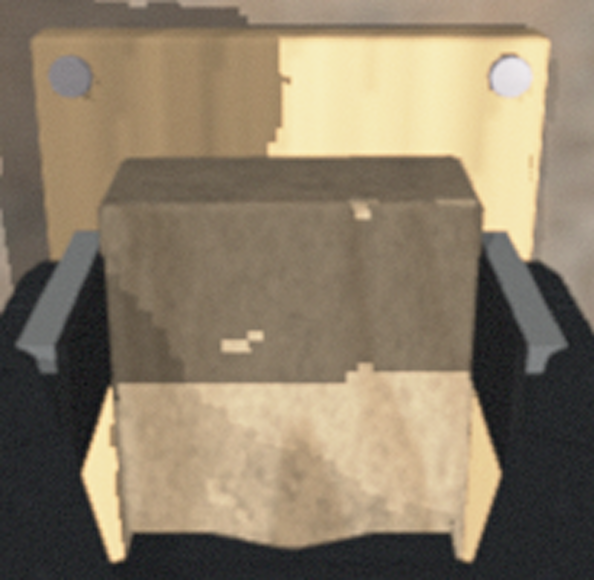

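Block and jig agree between cameras to about 1 mm: jig centre ≈ (569.2, −138.5), yaw ≈ −2.3°. Next I lower onto the bed with force feedback and slide in stepwise.

```bash
cat >> h.py <<'E'
YAW=np.radians(-2.3); JX=np.array([np.cos(YAW),np.sin(YAW)]); JY=np.array([-JX[1],JX[0]]); JC=np.array([569.2,-138.5])
JR=rot(180-2.3)
def jp(x,y,z): return [*(JC+x*JX+y*JY),z]
def st(n=''):
    s=sensors.read_state(); p=np.array(s['eef_pos']); f=np.array(s['force']); d=p[:2]-JC
    r=[d@JX,d@JY,p[2],f[:2]@JX,f[:2]@JY,f[2]]
    print(n,round(s['t'],2),'pos',np.round(r[:3],1),'F',np.round(r[3:],1),'Tq',np.round(s['wrist_torque'],2),'grip',round(s['grip_width'],1),round(s['grasp_force'],0)); return r
E
python3 - <<'E'
from h import *
ctrl.move_l(jp(-92,0,60),JR,vel=120); ctrl.hold(.3); st('above')
print(ctrl.move_l(jp(-92,0,37),JR,vel=20,threshold=5)); r=st('down')
ctrl.move_l(jp(-92,0,r[2]+.3),JR,vel=20); ctrl.hold(.2); r2=st('settle')
E
```

```text
above 7.07 pos [-91.3  -0.3  60.8] F [-0.5  0.5 -0.8] Tq [-0.02  0.03  0.02] grip 58.2 77.0
True
down 7.94 pos [-92.2   0.   41.1] F [-0.4 -0.2  3.9] Tq [0.08 0.04 0.03] grip 58.0 78.0
settle 8.39 pos [-92.2   0.1  41.2] F [ 0.4 -0.3 -1.3] Tq [ 0.03  0.01 -0.02] grip 58.2 77.0
```

```bash
python3 - <<'E'
from h import *
z=40.9
for x in (-78,-64,-56):
    h=ctrl.move_l(jp(x,0,z),JR,vel=40,threshold=10); r=st(x)
    if h or abs(r[4])>6: print('stop',h); break
wsnap('wr3')
E
```

```text
-78 8.89 pos [-77.   -0.2  41.2] F [ 1.8 -0.   0.5] Tq [ 0.   -0.14 -0.03] grip 58.3 77.0
-64 9.12 pos [-74.8  -0.   41.1] F [2.3 0.1 2. ] Tq [ 0.05 -0.29 -0.02] grip 58.2 77.0
stop True
```

View pics/wr3.png

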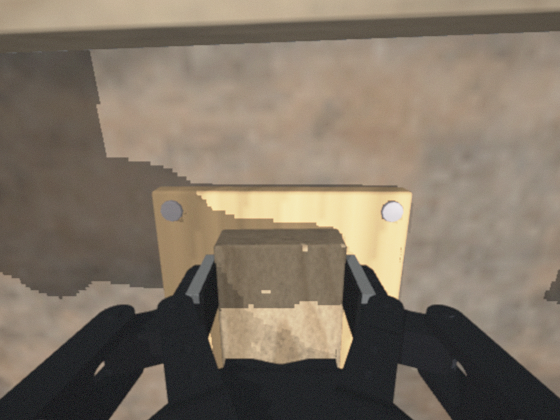

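The offcut is still square in the jaws, and the bed's near edge is parallel to it. The stop was a brief transient, since the residual force is small. I carry on more slowly.

```bash
python3 - <<'E'
from h import *
z=41.0
for x in (-68,-60,-54,-50):
    h=ctrl.move_l(jp(x,0,z),JR,vel=20,threshold=12); r=st((x,h))
    if h or abs(r[4])>6: break
E
```

```text
(-68, False) 9.72 pos [-69.2   0.2  41.1] F [-1.4 -0.2  5.7] Tq [0.21 0.32 0.03] grip 58.0 78.0
(-60, False) 10.27 pos [-61.2   0.2  41.1] F [-2.8 -0.1  6.5] Tq [0.2  0.33 0.04] grip 58.0 78.0
(-54, False) 10.72 pos [-55.1   0.2  41.1] F [-1.5 -0.3  5.6] Tq [0.23 0.28 0.03] grip 58.0 78.0
(-50, False) 11.07 pos [-51.1   0.2  41.1] F [-1.7  0.2  5. ] Tq [0.19 0.25 0.05] grip 58.1 78.0
```

```bash
python3 - <<'E'
from h import *
z=41.1
for x in (-46,-42,-39,-37,-36,-35,-34,-33,-32,-31,-30,-29,-28,-27,-26,-25):
    ctrl.move_l(jp(x,0,z),JR,vel=15); ctrl.hold(.15); r=st(x)
    if abs(r[4])>8 or r[3]<-20: break
E
```

```text
-46 11.63 pos [-48.1   0.2  41.1] F [-4.9 -0.9  8.3] Tq [ 0.12  0.63 -0.01] grip 58.3 78.0
-42 12.2 pos [-45.8   0.3  41.1] F [-10.2  -0.2  12.1] Tq [ 0.03  1.39 -0.01] grip 58.3 79.0
-39 12.7 pos [-43.2   0.3  41.1] F [-10.7  -1.6  14.1] Tq [-0.01  1.55 -0.05] grip 58.3 79.0
-37 13.13 pos [-41.6   0.3  41.1] F [-11.9  -0.9  15.5] Tq [ 0.04  1.73 -0.03] grip 58.2 79.0
-36 13.53 pos [-41.    0.3  41.1] F [-12.3  -0.9  16. ] Tq [ 0.01  1.83 -0.04] grip 58.2 79.0
-35 13.93 pos [-40.2   0.3  41.1] F [-13.9   0.1  17.2] Tq [-0.05  1.94 -0.04] grip 58.6 79.0
-34 14.33 pos [-39.3   0.2  41.1] F [-13.9  -1.6  17. ] Tq [-0.05  2.02 -0.04] grip 58.5 79.0
-33 14.73 pos [-38.4   0.3  41.1] F [-14.2  -0.7  16.5] Tq [-0.04  2.12 -0.04] grip 58.3 79.0
-32 15.13 pos [-37.6   0.2  41.1] F [-15.1  -1.3  17. ] Tq [-0.07  2.2  -0.12] grip 57.8 79.0
-31 15.53 pos [-36.8   0.2  41.1] F [-15.6  -1.6  17.8] Tq [-0.09  2.2  -0.05] grip 58.2 79.0
-30 15.93 pos [-36.    0.3  41.1] F [-16.2  -1.3  18.4] Tq [-0.06  2.28 -0.05] grip 57.9 79.0
-29 16.33 pos [-35.1   0.3  41.1] F [-16.3  -0.5  19.2] Tq [-0.12  2.33 -0.11] grip 58.1 79.0
-28 16.73 pos [-34.2   0.3  41.1] F [-17.1  -0.7  19.1] Tq [-0.07  2.41 -0.05] grip 58.0 79.0
-27 17.13 pos [-33.6   0.2  41.1] F [-17.4  -1.1  20.4] Tq [-0.11  2.5  -0.14] grip 58.3 79.0
-26 17.53 pos [-33.6   0.3  41.1] F [-21.1  -1.6  22.3] Tq [-0.15  2.94 -0.1 ] grip 58.2 80.0
```

```bash
python3 - <<'E'
from h import *
for x,z in ((-26,42.1),(-25,43.1),(-24,43.6),(-23,43.6)):
    ctrl.move_l(jp(x,0,z),JR,vel=15); ctrl.hold(.3); r=st((x,z))
    if abs(r[4])>8 or r[3]<-30: break
wsnap('wr4'); snap('side','side4'); snap('top','top4')
d=np.load('pics/wr4.npy'); p=cv2.imread('pics/wr4.png'); s=cv2.imread('pics/top4.png')
c=lambda a,x,y,w_,h_,k:cv2.resize(a[y:y+h_,x:x+w_],None,fx=k,fy=k,interpolation=cv2.INTER_CUBIC)
t=cv2.imread('pics/side4.png')
cv2.imwrite('pics/end.png',np.vstack([c(p,130,150,300,110,2.6667)[:293],np.hstack([c(s,307,197,66,50,6)[:300],c(t,245,170,100,75,4)])[:300,:796].copy() if 0 else cv2.resize(np.hstack([c(s,307,197,66,50,6),c(t,250,172,100,75,4)]),(800,300))]))
E
```

```text
(-26, 42.1) 18.08 pos [-33.5   0.4  41.1] F [-18.1  -1.4  15.9] Tq [-0.39  2.52 -0.23] grip 58.4 79.0
(-25, 43.1) 18.63 pos [-33.4   0.4  41.1] F [-18.2  -3.3  12.4] Tq [-0.56  2.5  -0.45] grip 58.1 79.0
(-24, 43.6) 19.18 pos [-33.4   0.5  41.1] F [-18.8  -2.8  11.3] Tq [-0.69  2.67 -0.45] grip 58.0 78.0
(-23, 43.6) 19.73 pos [-33.3   0.5  41.1] F [-21.7  -3.8  13.4] Tq [-0.71  3.08 -0.46] grip 58.0 79.0
```

View pics/end.png

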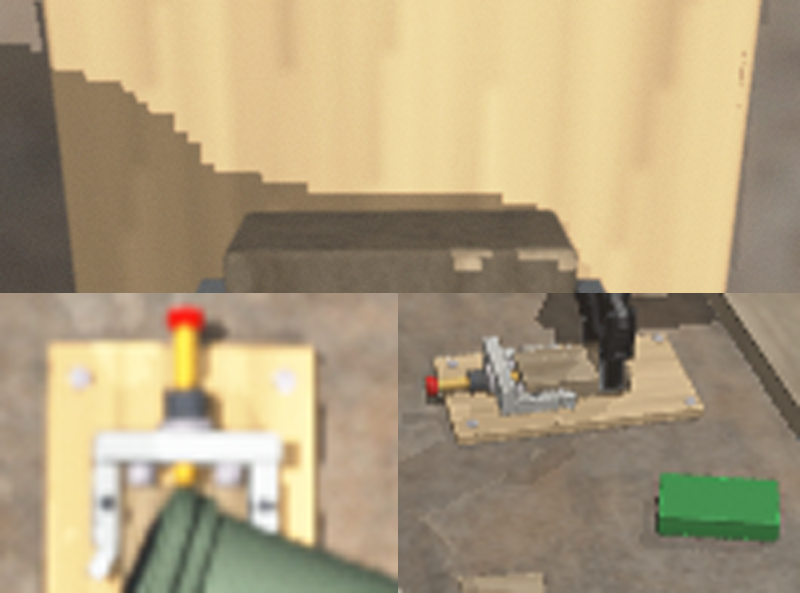

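The rear edge sits about 0.8° CCW of the bed. Tz −0.46 with Fy −3.8 agrees with the front rubbing the left cheek and the right stop taking the load. I'll lower z again and yaw the tool clockwise in small steps until both vanish.

```bash
python3 - <<'E'
from h import *
ctrl.move_l(jp(-27,0,42),JR,vel=15); ctrl.hold(.3); st('base')
for a in (-.5,-1,-1.5,-2):
    R=rot(180-2.3+a); ctrl.move_l(jp(-27,0,42),R,vel=15); ctrl.hold(.4); r=st(a)
    s=sensors.read_state(); E=np.array(s['eef_rot']); print('  yaw',np.degrees(np.arctan2(E[1,1],E[0,1]))-90,'tilt',np.degrees(E[:2,2]).round(2))
    if s['wrist_torque'][2]>-0.05 : break
wsnap('wr5')
E
```

```text
base 20.62 pos [-33.5   0.5  41.1] F [-14.3  -1.1  13.7] Tq [-0.26  2.18 -0.37] grip 58.4 79.0
-0.5 21.27 pos [-33.4   0.8  41.1] F [-14.5  -0.4  13.5] Tq [-0.07  2.07  0.02] grip 58.3 79.0
  yaw -2.731009536230445 tilt [-0.84  0.15]
```

```bash
python3 - <<'E'
from h import *
R=rot(180-2.3-.5)
for x in (-25,-23,-21):
    ctrl.move_l(jp(x,0,42),R,vel=15); ctrl.hold(.4); r=st(x)
    if r[3]<-27: break
R=rot(180-2.3-.8); ctrl.move_l(jp(x,0,42),R,vel=15); ctrl.hold(.4); st('yaw-.8')
p,d=wsnap('wr5')
c=lambda a,x,y,w_,h_,k:cv2.resize(a[y:y+h_,x:x+w_],None,fx=k,fy=k,interpolation=cv2.INTER_CUBIC)
t,_=snap('side','side5'); cv2.imwrite('pics/end5.png',np.vstack([c(p,180,180,200,75,4),c(t,248,172,80,30,10)])[:,:,::-1])
# rear-bottom edge line & bed edges from wrist image, sub-pixel by gradient
g=cv2.cvtColor(p,cv2.COLOR_RGB2GRAY).astype(float); g=cv2.GaussianBlur(g,(3,3),0)
us=np.arange(230,331,5); vs=[]
for u in us:
    col=np.diff(g[222:238,u]); i=np.argmin(col); vs.append(222.5+i)
print(vs)
def side(lo,hi):
    o=[]
    for v in range(60,240,12):
        row=np.abs(np.diff(g[v,lo:hi])); o.append((lo+.5+np.argmax(row),v))
    return o
print(side(125,175)); print(side(385,430))
E
```

```text
-25 22.0 pos [-33.3   0.8  41.1] F [-20.5  -0.8  19. ] Tq [-0.27  2.89 -0.  ] grip 58.0 79.0
-23 22.68 pos [-33.2   0.8  41. ] F [-26.2  -1.2  24.8] Tq [-0.38  3.65 -0.12] grip 58.1 80.0
-21 23.37 pos [-33.1   0.8  41. ] F [-31.1  -1.1  29.1] Tq [-0.44  4.43 -0.2 ] grip 58.2 80.0
yaw-.8 24.02 pos [-33.1   0.9  41. ] F [-29.7  -1.7  29.3] Tq [-0.33  4.35  0.28] grip 58.2 80.0
[np.float64(229.5), np.float64(222.5), np.float64(222.5), np.float64(222.5), np.float64(222.5), np.float64(222.5), np.float64(222.5), np.float64(222.5), np.float64(222.5), np.float64(222.5), np.float64(222.5), np.float64(222.5), np.float64(222.5), np.float64(222.5), np.float64(222.5), np.float64(222.5), np.float64(222.5), np.float64(222.5), np.float64(225.5), np.float64(225.5), np.float64(228.5)]
[(np.float64(148.5), 60), (np.float64(162.5), 72), (np.float64(166.5), 84), (np.float64(145.5), 96), (np.float64(139.5), 108), (np.float64(140.5), 120), (np.float64(171.5), 132), (np.float64(143.5), 144), (np.float64(144.5), 156), (np.float64(146.5), 168), (np.float64(155.5), 180), (np.float64(148.5), 192), (np.float64(150.5), 204), (np.float64(151.5), 216), (np.float64(153.5), 228)]
[(np.float64(394.5), 60), (np.float64(426.5), 72), (np.float64(419.5), 84), (np.float64(398.5), 96), (np.float64(416.5), 108), (np.float64(387.5), 120), (np.float64(387.5), 132), (np.float64(413.5), 144), (np.float64(411.5), 156), (np.float64(410.5), 168), (np.float64(409.5), 180), (np.float64(407.5), 192), (np.float64(406.5), 204), (np.float64(405.5), 216), (np.float64(403.5), 228)]
```

View pics/end5.png

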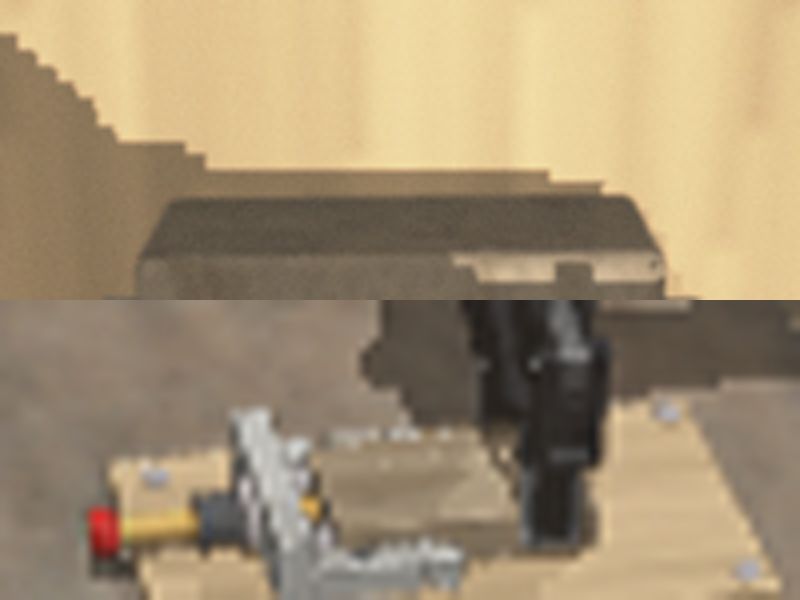

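The rear edge (about −0.37°) is now parallel to the bed axis' perpendicular (−0.24°), so the block is square. Torque now changes with yaw in both directions while the block stays put, so both stops are carrying load. I'll settle at a balanced yaw and moderate push, then check plunger travel from the red knob's shift.

```bash
python3 - <<'E'
from h import *
R=rot(180-2.3-.62); ctrl.move_l(jp(-23.5,0,42),R,vel=15); ctrl.hold(.6); st('final'); 
snap('top','top6'); snap('side','side6')
def knob(n,f,box):
    p=cv2.imread(f'pics/{f}.png').astype(float); x,y,a,b=box; c=p[y:b,x:a]; r=np.clip(c[...,2]-1.6*np.maximum(c[...,0],c[...,1])-20,0,None)
    v,u=np.mgrid[y:b,x:a]; return (r*u).sum()/r.sum(),(r*v).sum()/r.sum()
for n,b,fs in (('top',(325,192,350,215),('top0','top6')),('side',(252,180,275,205),('side0','side6'))):
    P=[w(n,None,*knob(n,f,b),23) for f in fs]; print(n,[knob(n,f,b) for f in fs],[(q[:2]-JC)@JX for q in P],'travel',(P[1]-P[0])[:2]@JX)
E
```

```text
final 25.03 pos [-33.2   0.9  41.1] F [-23.8  -0.8  22.8] Tq [-0.31  3.48  0.01] grip 58.5 80.0
top [(np.float64(337.3258061602385), np.float64(205.47132147050854)), (np.float64(337.34621357449527), np.float64(200.58454371060563))] [np.float64(112.57183990323173), np.float64(126.94675657851184)] travel 14.374916675280103
side [(np.float64(261.83964232488825), np.float64(194.28375558867364)), (np.float64(257.9644268774704), np.float64(194.387104743083))] [np.float64(111.44348981405939), np.float64(125.59560811285367)] travel 14.15211829879429
```

The travel reads about 14.3 mm, a touch short of 15. The tool also leans back under load (tilt ≈ −0.8° at half this push), so the block may be nose-down. I'll correct the pitch so the block sits flat.

```bash
cat >> h.py <<'E'
def tilt():
    E=np.array(sensors.read_state()['eef_rot']); z=E[:,2]; return np.degrees([z[:2]@JX,z[:2]@JY]), np.degrees(np.arctan2(E[1,1],E[0,1]))-90
def cmdR(yaw,pitch,roll=0):
    """pitch: deg of tool-z leaning to +jig x; roll: leaning to +jig y"""
    v=np.radians([*(pitch*JX+roll*JY)]); ax=np.array([-v[1],v[0],0.])*-1
    return cv2.Rodrigues(ax)[0]@rot(180+yaw)
def knob(n,f,box,k=1.6):
    p=cv2.imread(f'pics/{f}.png').astype(float); x,y,a,b=box; c=p[y:b,x:a]; r=np.clip(c[...,2]-k*np.maximum(c[...,0],c[...,1])-20,0,None)
    v,u=np.mgrid[y:b,x:a]; return (r*u).sum()/r.sum(),(r*v).sum()/r.sum()
def travel(f1):
    for k in (1.4,1.8,2.2):
        o=[]
        for n,b in (('top',(325,192,350,215)),('side',(252,180,275,205))):
            P=[w(n,None,*knob(n,n+f,b,k),23) for f in ('0',f1)]; o.append(round((P[1]-P[0])[:2]@JX,2))
        print('travel',k,o)
E
python3 - <<'E'
from h import *
print(tilt()); print(np.degrees(cmdR(-2.92,1)[:2,2]))
travel('6')
for p in (.5,1.0,1.5):
    ctrl.move_l(jp(-23.5,0,42),cmdR(-2.92,p),vel=15); ctrl.hold(.4); st(p); print(tilt())
    if tilt()[0][0]>-.15: break
snap('top','top7'); snap('side','side7'); travel('7')
E
```

```text
(array([-1.29587528,  0.15352122]), np.float64(-2.819607679470437))
[ 0.99914367 -0.04012976]
travel 1.4 [np.float64(14.43), np.float64(14.33)]
travel 1.8 [np.float64(14.3), np.float64(14.08)]
travel 2.2 [np.float64(14.31), np.float64(14.05)]
0.5 25.78 pos [-33.3   0.9  41.1] F [-24.1  -0.7  23.5] Tq [-0.27  3.6  -0.04] grip 58.1 80.0
(array([-0.81763458,  0.15532804]), np.float64(-2.812094253965526))
1.0 26.43 pos [-33.4   0.9  41.1] F [-24.8  -1.4  24. ] Tq [-0.35  3.82 -0.15] grip 58.2 80.0
(array([-0.33332718,  0.15640502]), np.float64(-2.805800240058389))
1.5 27.08 pos [-33.5   0.9  41.1] F [-24.7  -0.7  25.2] Tq [-0.31  4.03 -0.17] grip 58.1 80.0
(array([0.1476338 , 0.15884659]), np.float64(-2.800153786446131))
travel 1.4 [np.float64(14.41), np.float64(14.4)]
travel 1.8 [np.float64(14.28), np.float64(14.18)]
travel 2.2 [np.float64(14.32), np.float64(14.24)]
```

```bash
cat >> h.py <<'E'
def relyaw(f):
    """block yaw minus jig yaw, from wrist picture: rear bottom edge vs bed side edges, all on z=12"""
    g=cv2.GaussianBlur(cv2.cvtColor(cv2.imread(f'pics/{f}.png'),cv2.COLOR_BGR2GRAY).astype(float),(3,3),0)
    def peak(a):
        i=int(np.argmax(a[1:-1]))+1; l,m,r=a[i-1:i+2]; return i+.5+(l-r)/(2*(l-2*m+r)+1e-9)
    def ang(pts,tr=False):
        X=np.array([ww(f,u,v,12)[:2] for u,v in pts]); m=np.ones(len(X),bool)
        for _ in range(4):
            a,b=(X[m,1],X[m,0]) ; 
            if tr: a,b=b,a
            c=np.polyfit(a,b,1); e=np.abs((X[:,0]-np.polyval(c,X[:,1])) if not tr else (X[:,1]-np.polyval(c,X[:,0]))); m=e<max(.3,2*np.median(e))
        return np.degrees(np.arctan(c[0])),m.sum(),e[m].std(),c
    E=ang([(u,223+peak(-np.diff(g[223:236,u]))) for u in range(232,330,3)])
    L=ang([(138+peak(np.abs(np.diff(g[v,138:160]))),v) for v in range(140,232,4)],True)
    Rr=ang([(398+peak(np.abs(np.diff(g[v,398:420]))),v) for v in range(140,232,4)],True)
    for n,q in (('rear',E),('L',L),('R',Rr)): print(n,np.round(q[0],2),q[1],round(q[2],2))
    print('block yaw',-E[0],'jig yaw',(L[0]+Rr[0])/2)
    x=456.; y=[np.polyval(q[3],500.) for q in (L,Rr)]; print('bed width',y)
E
python3 - <<'E'
from h import *
for f in ('wr4','wr5'): print(f); relyaw(f)
wsnap('wr8'); relyaw('wr8')
E
```

```text
wr4
rear 2.05 29 0.03
L -3.09 23 0.06
R -2.61 23 0.02
block yaw -2.049843267016562 jig yaw -2.850868561761418
bed width [np.float64(-201.05432165468628), np.float64(-72.59607093807199)]
wr5
rear 2.44 29 0.02
L -3.09 22 0.05
R -2.63 23 0.03
block yaw -2.4351984101575495 jig yaw -2.857687892027789
bed width [np.float64(-201.03287556938045), np.float64(-72.56677023782431)]
rear 2.39 29 0.03
L -3.05 22 0.06
R -2.63 23 0.02
block yaw -2.388399060667708 jig yaw -2.8397480568642957
bed width [np.float64(-201.0146863035684), np.float64(-72.58963418155318)]
```

```bash
python3 - <<'E'
from h import *
ctrl.move_l(jp(-25,0,42.5),cmdR(-2.92,1.5),vel=15)
for i,y in enumerate((-3.3,-3.7)):
    ctrl.move_l(jp(-25,0,42.5),cmdR(y,1.5),vel=15); ctrl.hold(.3); st(y); print(tilt()); wsnap(f'wr9{i}'); relyaw(f'wr9{i}')
snap('top','top9'); snap('side','side9'); travel('9')
E
```

```text
-3.3 28.04 pos [-33.6   1.   41.1] F [-18.8   0.3  17.7] Tq [-0.2   3.19  0.58] grip 58.4 79.0
(array([0.33415999, 0.12536183]), np.float64(-3.0564602795484177))
rear 2.52 29 0.03
L -3.09 22 0.05
R -2.58 23 0.01
block yaw -2.5176131501882675 jig yaw -2.833159171827984
bed width [np.float64(-201.0407556733565), np.float64(-72.599557532585)]
-3.7 28.64 pos [-33.6   1.3  41.1] F [-18.1   0.2  18.3] Tq [-0.05  3.16  0.89] grip 58.5 79.0
(array([0.3225446 , 0.13063299]), np.float64(-3.378041966320822))
rear 2.75 29 0.03
L -3.13 22 0.06
R -2.57 23 0.02
block yaw -2.752184087529026 jig yaw -2.851490458111391
bed width [np.float64(-201.07295529589146), np.float64(-72.60751004677074)]
travel 1.4 [np.float64(14.32), np.float64(14.26)]
travel 1.8 [np.float64(14.17), np.float64(13.98)]
travel 2.2 [np.float64(14.25), np.float64(13.96)]
```

```bash
python3 - <<'E'
from h import *
travel('4')
ctrl.move_l(jp(-25,0,43),cmdR(-2.9,1.3),vel=15)
for i,y in enumerate((-2.9,-2.6,-2.3)):
    ctrl.move_l(jp(-24,0,43),cmdR(y,1.3),vel=15); ctrl.hold(.3); st(y); wsnap(f'wra{i}'); relyaw(f'wra{i}')
    snap('top',f'topa{i}'); snap('side',f'sidea{i}'); travel(f'a{i}')
E
```

```text
travel 1.4 [np.float64(14.2), np.float64(14.24)]
travel 1.8 [np.float64(13.99), np.float64(13.97)]
travel 2.2 [np.float64(14.1), np.float64(13.93)]
-2.9 29.59 pos [-33.5   1.1  41.1] F [-20.6  -0.6  17.9] Tq [-0.38  3.31 -0.15] grip 58.1 79.0
rear 2.43 29 0.02
L -3.03 23 0.06
R -2.59 23 0.02
block yaw -2.4252369555963726 jig yaw -2.813746330888
bed width [np.float64(-201.04020689303616), np.float64(-72.59922249882857)]
travel 1.4 [np.float64(14.35), np.float64(14.51)]
travel 1.8 [np.float64(14.21), np.float64(14.38)]
travel 2.2 [np.float64(14.28), np.float64(14.57)]
-2.6 30.29 pos [-33.5   1.   41.1] F [-20.8  -0.3  17.4] Tq [-0.47  3.38 -0.65] grip 58.0 79.0
rear 2.37 29 0.04
L -3.07 22 0.05
R -2.6 23 0.01
block yaw -2.372969469113822 jig yaw -2.8377770018515873
bed width [np.float64(-201.04487911522375), np.float64(-72.60804591922945)]
travel 1.4 [np.float64(14.35), np.float64(14.51)]
travel 1.8 [np.float64(14.23), np.float64(14.39)]
travel 2.2 [np.float64(14.32), np.float64(14.58)]
-2.3 30.99 pos [-33.6   0.9  41.1] F [-21.2  -1.7  17.3] Tq [-0.47  3.39 -0.92] grip 58.2 79.0
rear 2.14 29 0.03
L -3.06 22 0.05
R -2.63 23 0.02
block yaw -2.1354418782644604 jig yaw -2.8481846312876087
bed width [np.float64(-201.05525728845885), np.float64(-72.60143581374112)]
travel 1.4 [np.float64(14.34), np.float64(14.32)]
travel 1.8 [np.float64(14.21), np.float64(14.1)]
travel 2.2 [np.float64(14.29), np.float64(14.17)]
```

Plunger travel peaks, and the block's yaw locks, at block yaw ≈ −2.4°, which matches the top camera's jig yaw of −2.3°. That is the square seating on both stops. I return there with balanced torque and moderate push, then hand in.

```bash
python3 - <<'E'
from h import *
for y in (-2.7,-2.85,-2.95,-3.0):
    ctrl.move_l(jp(-23,0,42.5),cmdR(y,1.3),vel=15); ctrl.hold(.3); st(y)
    if sensors.read_state()['wrist_torque'][2]>-.1: break
ctrl.hold(.5); st('end'); wsnap('wrb'); relyaw('wrb'); snap('top','topb'); snap('side','sideb'); travel('b'); print(tilt())
E
```

```text
-2.7 31.69 pos [-33.5   0.9  41.1] F [-25.   -0.8  23.4] Tq [-0.45  4.03 -0.18] grip 58.2 80.0
-2.85 32.24 pos [-33.5   0.9  41.1] F [-24.6  -1.1  23.8] Tq [-0.39  3.96  0.08] grip 58.4 80.0
end 32.74 pos [-33.5   0.9  41.1] F [-24.3  -1.5  23. ] Tq [-0.36  3.9   0.1 ] grip 58.0 80.0
rear 2.2 29 0.02
L -3.06 22 0.05
R -2.63 23 0.02
block yaw -2.1971970931573033 jig yaw -2.8422801174280092
bed width [np.float64(-201.03847119361666), np.float64(-72.59832358604014)]
travel 1.4 [np.float64(14.32), np.float64(14.18)]
travel 1.8 [np.float64(14.17), np.float64(13.84)]
travel 2.2 [np.float64(14.25), np.float64(13.69)]
(array([-0.11900237,  0.15404237]), np.float64(-2.6817064161532898))
```

```bash
python3 - <<'E'
from h import *
ctrl.move_l(jp(-23,0,43.3),cmdR(-3.1,1.3),vel=15); ctrl.hold(.3); st(-3.1); wsnap('wrc'); relyaw('wrc')
ctrl.move_l(jp(-23,0,43.3),cmdR(-3.0,1.3),vel=15); ctrl.hold(.5); st('end'); wsnap('wrd'); relyaw('wrd'); snap('top','topd'); snap('side','sided'); travel('d'); print(tilt())
E
```

```text
-3.1 33.44 pos [-33.5   1.3  41.1] F [-21.6  -0.8  17.4] Tq [-0.36  3.6   0.12] grip 58.0 79.0
rear 2.41 28 0.02
L -3.05 22 0.05
R -2.62 23 0.02
block yaw -2.412169177392451 jig yaw -2.83768819988528
bed width [np.float64(-201.01480359778793), np.float64(-72.57121862163083)]
end 34.24 pos [-33.5   1.2  41.1] F [-22.2  -0.8  19.1] Tq [-0.41  3.6  -0.05] grip 58.2 79.0
rear 2.43 28 0.02
L -3.07 22 0.06
R -2.62 23 0.02
block yaw -2.433401335331003 jig yaw -2.84558753714001
bed width [np.float64(-201.05736505461604), np.float64(-72.5962656326361)]
travel 1.4 [np.float64(14.41), np.float64(14.47)]
travel 1.8 [np.float64(14.27), np.float64(14.36)]
travel 2.2 [np.float64(14.32), np.float64(14.51)]
(array([-0.09696624,  0.19054597]), np.float64(-2.874947366126449))
```

The block is at yaw −2.43°, travel is at its maximum, torque is balanced (Tz −0.05) and the push is a steady 22 N. Handing in.

```bash
python3 - <<'E'
from h import *
print(ctrl.finish_job())
E
```

```text
the job is handed in; nothing more can be done
None
```

The job is handed in at about 34 s: the larger pine offcut lies flat in the jig, held at about 22 N against the plunger and, by force, yaw and plunger-travel readings (14.3–14.5 mm of 15), square on both stops; the oil bottle, tape and clamp were left alone.

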